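# Seat the sample carrier in the measuring bay and hold it

## Robot

A 6-joint arm with a two-finger parallel gripper is mounted at the origin on the work surface. World frame = base frame: x ahead of the robot, y to its left, z up, the work surface at z = 0. Lengths are in m, angles in rad, forces in N, time in s.
With the tool pointing down it reaches from about 0.3 to 0.775 m from the base axis. Payload 14.6 kg.
Tool frame: the origin (TCP) lies midway between the tips of the shut fingers; the grasp point (between the pads) lies 19 mm behind it (ctrl.grip_depth is the distance from the TCP to the grasp point, in m); z points along the fingers, x is the direction in which the jaws open and shut, and the axes are right-handed (so a half turn about z gives the same grasp; the last joint's range is limited). The gripper opens to 94 mm and grips with 3 to 60 N. Pads are 16 mm wide; open, the fingers measure 119 mm over their backs; the gripper's body (75 mm by 177 mm) begins 78 mm behind the grasp point.
Start: joints at [-1.249, 0.3, 1.521, -0, 1.321, -0.067], TCP at [0.208, -0.509, 0.205] pointing down, gripper open.
Joint ranges: [-3.03, 3.03], [-0.79, 2.21], [0.23, 2.52], [-1.04, 4.18], [0, 3.07], [-2.55, 2.55]. Speed limits (rad/s): [2.22, 2.22, 2.57, 3.14, 3.14, 3.14].

## Interface

Orientations are given as [roll, pitch, yaw] about the fixed x, y, z axes, in that order (R = Rz(yaw) Ry(pitch) Rx(roll)).
In Python, from station import ctrl gives the robot as it stands.
- The arm moves only by the tool play_rows, never from a script. Its argument "steps" is a list that holds one entry, the list of rows, each a list of 7 numbers: the shift along the tool's x, y, z in cm, then the turn, a rotation vector about the tool's x, y, z in rad, then the opening, from 0 (shut) to 1 (fully open). In form: [[[x, y, z, ax, ay, az, hand], ...]]. A call has 1 to 20 rows; each row is the pose to reach, as a shift and turn from the pose measured when the call began, along the tool's axes at that moment; what a row does not reach only later rows make up. A row lasts 1/12 s, in which the tool goes at most 41.7 mm and 7.16 degrees, less where a joint would pass 70% of its speed; a pose out of reach is approached as far as the arm can. A call with a gripper value outside its range is refused whole. The fingers move at their own pace and stop on an object; "force" is the grip in N (left out, the last holds). Time passes only in rows, so rows that repeat a pose let the fingers close. It gives the time, the measured TCP pose, the force and the opening at its end, in the units of the state.
- ctrl.get_obs(): the state, without advancing time (a new reading comes with each control period).
- ctrl.camera(name): name is "side" or "top"; returns a dict with "frame" (420x560x3 uint8, blue, green, red), "fovy" (degrees; the focal length in pixels is half the picture's height over the tangent of half this angle, whatever the lens; pixels are square), "cx", "cy" (the principal point, pixels), "D" ([k1, k2, p1, p2, k3] as OpenCV has them; the pictures are not rectified), "world_to_cam" (4x4, takes a point from world to camera coordinates). Camera axes: x right, y up, looking along -z (the intrinsics and any distortion apply to the point x, -y, -z); pixel columns grow to the right and rows downward; lengths in m; the calibration is good to about 2 mm. A picture is of the moment at which its call begins. There is no depth.
- ctrl.hand_in(): hands the job in, once; it reports no verdict.
The state is a dict: "time_s": time; "qpos": joint angles; "joint_vel": joint speeds; "tau": joint torques, N m; "ee_pos": TCP position; "eef_rot": TCP orientation; "force": force on the tool from outside, world axes, zero at the start; "moment": the same for the moment, N m; "grip_width": finger opening in m.
Only numpy, scipy, OpenCV 4.12 (cv2) and the standard library are available. Lean on these libraries where they do the work, as an engineer would, in place of code of your own. Each camera call takes 0.05 s, during which the arm holds its last target. There are 200 camera calls.

## Task

Push the sample carrier with the red post along the rollers into the measuring bay, without lifting it off the rollers, and press it into the corner so that it sits square, flush against both blue fences at once. Press with a steady push of about 10 N against each fence, without ramming, and finish while still holding the carrier pressed there: do not let go. Leave everything else on the table where it is.

Things in the scene. Friction and masses are not known exactly. Their poses are not given: they have to be found in the camera images.
- station: Roller infeed with a measuring bay at its +y end, fixed to the table, 170 mm (x) by 470 mm (y), white side frames. Origin on the table top, z up. 17 free-turning steel rollers (axes along x, from x = -82 to +60 mm) from y = -232 to +184 mm; their tops are 50 mm above the origin, the frames 4 mm lower. A carrier rolls along y with under 3 N and slides along x with about 5 N (more if borne down on).
- side_fence: Blue rigid, slippery (friction about 0.1) fence on the +x side of the bay, fixed to the station, same axes. Origin in the middle of its flat face, which looks to -x and is 150 mm long (y) and 50 mm high, from 20 mm below to 30 mm above the rollers' tops. Face at station x = +55 mm, from y = +55 to +205 mm; a flared lead-in of 30 mm goes on to -y.
- end_fence: Blue rigid, slippery (friction about 0.1) fence across the +y end of the bay, fixed to the station, same axes. Origin near the middle of its flat face, which looks to -y and is 147 mm long (x) and 50 mm high, from 20 mm below to 30 mm above the rollers' tops. Face at station y = +205 mm.
- carrier: Carrier to be moved, loose, 0.5 to 0.8 kg: aluminium block 84 (x) by 120 (y) by 30 mm high; on its middle a square red post 24 by 24 mm, from 30 to 85 mm above the origin, good to grip from above. Two fixed white cups, 38 mm across, 14 high, at y = -38 and +38 mm. Origin: centre of its underside. Starts on the rollers outside the bay, within 0.12 rad of the station's axes, clear of the fences.
- bay_seat (a point): Point of the station where the origin of the carrier (centre of its underside) lies when it sits flush in the corner on the rollers: station x = +13, y = +145, z = +50 mm. Axes as the station's; the seated carrier's axes are parallel to them.
- carrier_grip (a point): Point on the red post's axis, 60 mm above the carrier's underside, where it can be gripped; axes as the carrier's.
- carrier_block (a point): Centre of the carrier's aluminium block, 15 mm above its underside; axes as the carrier's.
- spare_carrier: Bystander: the same carrier shape with a grey post, standing on the table at the right. Origin at the centre of its underside.
- blue_jar: Bystander: jar with blue contents, 76 mm across, 100 mm tall, loose on the table at the left. Origin at the centre of its underside.
- brown_jar: Bystander: jar with brown contents, 76 mm across, 100 mm tall, loose on the table at the left. Origin at the centre of its underside.
- orange_box: Bystander: orange box 90 by 60 by 35 mm, loose on the table at the right. Origin at the centre of its underside.
- cup_a: Bystander: white sample cup with green lid, 39 mm across, 28 mm tall, loose on the table just beyond the station's +x side. Origin at the centre of its underside.
- cup_b: Bystander: white sample cup with yellow lid, 39 mm across, 28 mm tall, loose on the table just beyond the station's +x side. Origin at the centre of its underside.
- screwdriver: Bystander: screwdriver, 140 mm long, lying on the table at the right. Origin at the middle of its underside.
There are look-alikes about, which are no part of the job. What is shaped like the carrier but green is not meant.

How it is judged:
By the outcome, as a careful person would: the job done as asked, in the order asked, and still so for the second after the job is handed in, while the arm keeps its last pose, push and grip.
It also fails if it takes over 45 s, if anything falls off the work surface, if the arm or the gripper's body presses on something with over 40 N, if the wrist force passes 120 N, or if a joint passes its speed limit or range.

## Working session

There is one attempt and no reset: what is moved stays moved. The work goes in short steps, Python scripts to look and compute and a tool call to move; the robot and the scene stay as the last step left them, time stands still between calls to the robot, and variables do not carry over. Pictures are saved under pics/ and viewed, about 8 in all and at most 12, crops included, and the job is handed in when it is done.

Besides the shell and the picture viewer there is one more tool, called after "Call:" in YAML: its name, and indented under it one key for each argument. play_rows: Moves the arm, as the interface text tells. Its arguments: {"type":"object","properties":{"steps":{"type":"array"},"force":{"type":"number"}},"required":["steps"]}

```bash
ls; mkdir -p pics; python3 - <<'E'
from station import ctrl
import cv2
o=ctrl.get_obs(); print({k:o[k] for k in('time_s','ee_pos','eef_rot','force','moment','grip_width')}, ctrl.grip_depth)
for n in('side','top'):
    c=ctrl.camera(n); cv2.imwrite(f'pics/{n}0.png',c['frame']); print(n,c['fovy'],c['cx'],c['cy'],c['D'],c['world_to_cam'])
E
```

```text
pics
{'time_s': 0.0, 'ee_pos': array([ 0.20842296, -0.50868784,  0.20488361]), 'eef_rot': array([-3.14148326e+00,  1.15389903e-03, -1.18202816e+00]), 'force': array([-0.62434561,  0.75387688,  0.97873875]), 'moment': array([-0.00826247,  0.02515654,  0.00317607]), 'grip_width': 0.09384840897621194} 0.0188
side 42.01823471080041 277.3448566921911 204.53195318809765 [0.05871882 0.         0.         0.         0.        ] [[ 0.98241237 -0.18666791  0.00458466 -0.53296296]
 [ 0.11088747  0.60299131  0.79000345 -0.12982607]
 [-0.1502328  -0.77560078  0.61308526 -1.51097099]
 [ 0.          0.          0.          1.        ]]
top 48.22461556439809 282.42831068159273 207.76648712805567 [0.03019426 0.         0.         0.         0.        ] [[-0.00350579 -0.99995238 -0.00910718  0.01533105]
 [ 0.99295585 -0.00455958  0.11839715 -0.53944601]
 [-0.11843304 -0.00862795  0.99292456 -1.59676054]
 [ 0.          0.          0.          1.        ]]
```

View pics/side0.png

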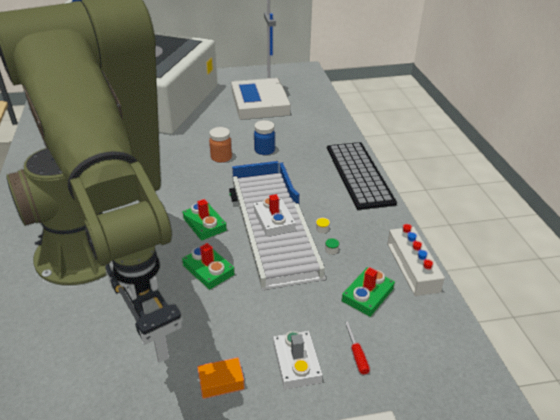

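View pics/top0.png

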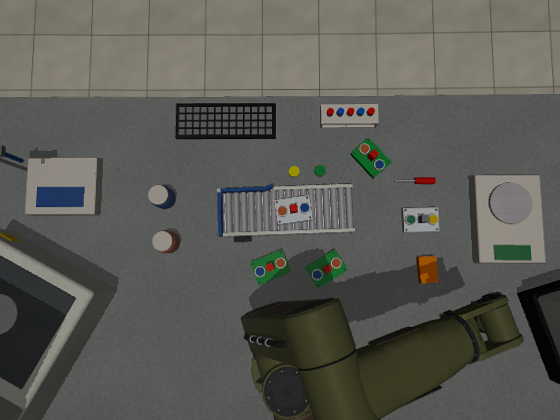

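The top picture shows the red-posted things: the white/aluminium carrier on the rollers (293,208), and green look-alikes at (269,266), (326,268) and (371,156). The grey-post spare is at (421,219). By the description I choose (293,208), and check it in a close crop.

```bash
python3 - <<'E'
import cv2,numpy as np
a=cv2.imread('pics/top0.png')[175:245,210:360]; b=cv2.imread('pics/side0.png')[155:290,225:330]
a=cv2.resize(a,None,fx=5,fy=5,interpolation=cv2.INTER_CUBIC)
cv2.imwrite('pics/ctop.png',a)
cv2.imwrite('pics/cside.png',cv2.resize(b,None,fx=4.4,fy=4.4,interpolation=cv2.INTER_CUBIC))
E
```

```text
(no output)
```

View pics/ctop.png

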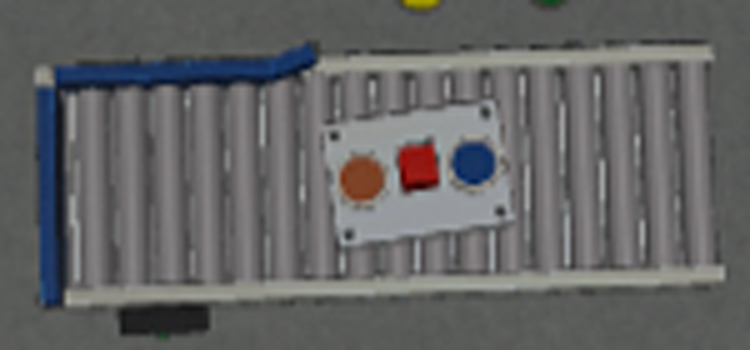

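View pics/cside.png

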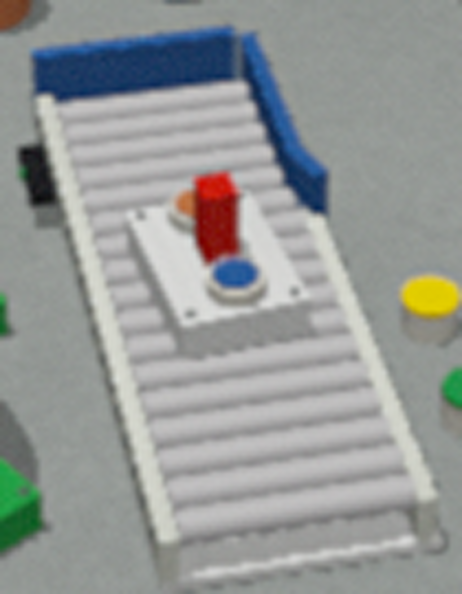

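The crops confirm it: a white/aluminium block with a red post on the rollers, with two cups and a post at ctop (418,168). It is yawed about 0.1 rad relative to the station, and the blue fences are at the left end (+y) and top (+x). Now I measure.

```bash
cat > h.py <<'E'
import numpy as np, cv2
from scipy.optimize import least_squares
CV=np.diag([1,-1,-1.])
def cams():
    from station import ctrl
    return {n:ctrl.camera(n) for n in('side','top')}
def K(c):
    f=c['frame'].shape[0]/2/np.tan(np.radians(c['fovy']/2)); return np.array([[f,0,c['cx']],[0,f,c['cy']],[0,0,1]])
def proj(c,P):
    T=np.array(c['world_to_cam']); R=CV@T[:3,:3]; t=CV@T[:3,3]
    return cv2.projectPoints(np.array(P,float).reshape(-1,1,3),cv2.Rodrigues(R)[0],t,K(c),np.array(c['D']))[0][:,0]
def back(c,uv,z):
    u=cv2.undistortPoints(np.array(uv,float).reshape(-1,1,2),K(c),np.array(c['D']))[:,0]
    T=np.array(c['world_to_cam']); R=CV@T[:3,:3]; t=CV@T[:3,3]
    C=-R.T@t; d=np.c_[u,np.ones(len(u))]@R
    return C+d*((np.reshape(z,-1)-C[2])/d[:,2])[:,None]
def place(p,P):  # p=x,y,yaw  P local
    c,s=np.cos(p[2]),np.sin(p[2]); P=np.array(P,float)
    return P@np.array([[c,s,0],[-s,c,0],[0,0,1]])+[p[0],p[1],0]
def fit(obs,p0):
    # obs: list (cam,uv,P)
    f=lambda p:np.concatenate([(proj(c,place(p,P))-uv).ravel() for c,uv,P in obs])
    return least_squares(f,p0,loss='soft_l1',f_scale=1.0)
E
python3 - <<'E'
from h import *
C=cams(); t=lambda a:(np.array(a,float)+.5)/5-.5+[210,175]; s=lambda a:(np.array(a,float)+.5)/4.4-.5+[225,155]
np.set_printoptions(precision=4,suppress=True)
print('frame -y corners', back(C['top'],t([[712,46],[724,282]]),.046), back(C['side'],s([[435,492],[162,545]]),.046))
print('end fence top  L/R side', back(C['side'],s([[35,55],[235,32]]),.08)); print('top', back(C['top'],t([[58,88],[50,303]]),.08))
print('side face', back(C['top'],t([[62,88],[268,80]]),.08))
# carrier: +y is image left in top
Pc=np.array([[.042,.06,.08],[.042,-.06,.08],[-.042,-.06,.08],[-.042,.06,.08],[0,.038,.094],[0,-.038,.094]])
ut=t([[322,125],[492,99],[515,220],[340,247],[362,179],[474,163]])
us=s([[307,300],[185,325],[128,213],[235,273]]); Ps=Pc[[1,2,3,5]]; post=s([[216,180]]); 
q=np.array([[0,0,.135]])
p0=[*back(C['top'],t([[418,170]]),.08)[0][:2],0.15]
for o in([(C['top'],ut,Pc)],[(C['side'],us,Ps),(C['side'],post,q)],[(C['top'],ut,Pc),(C['side'],us,Ps),(C['side'],post,q)]):
    r=fit(o,p0); print('carrier',r.x,np.round(r.fun,1))
E
```

```text
frame -y corners [[ 0.6202 -0.2277  0.046 ]
 [ 0.4568 -0.2324  0.046 ]] [[ 0.6205 -0.2223  0.046 ]
 [ 0.457  -0.2356  0.046 ]]
end fence top  L/R side [[0.4427 0.222  0.08  ]
 [0.5872 0.2256 0.08  ]]
top [[0.5878 0.2198 0.08  ]
 [0.4423 0.2234 0.08  ]]
side face [[0.5878 0.2171 0.08  ]
 [0.5926 0.0776 0.08  ]]
carrier [ 0.5289 -0.0232  0.1501] [-0.4  0.1  0.7 -0.2  0.1  0.1 -0.2  0.2 -0.1  0.   0.  -0.3]
carrier [ 0.528  -0.0224  0.1282] [ 0.9 -0.4 -0.9  0.1 -0.3 -0.4  0.1 -0.1  0.2  1. ]
carrier [ 0.5283 -0.0229  0.1407] [-0.4  0.1  0.8  0.2 -0.1  0.5 -0.4  0.2 -0.2  0.1 -0.1  0.   1.3 -0.4
 -0.4  0.2 -0.4 -0.2  0.4 -0.   0.3  1.1]
```

Carrier estimate is (0.528, -0.023) with yaw about 0.14. The station corner is about (0.588, 0.219) with yaw about 0.034. The carrier's residuals are under about 1 px and the heights agree. Next I work out the approach.

```bash
cat >> h.py <<'E'
from scipy.spatial.transform import Rotation as Ro
def go(p,yaw):
    from station import ctrl
    o=ctrl.get_obs(); R=Ro.from_euler('xyz',o['eef_rot']); 
    T=Ro.from_euler('xyz',[np.pi,0,yaw])
    print('shift cm',np.round(R.inv().apply(np.array(p)-o['ee_pos'])*100,2),'turn',np.round((R.inv()*T).as_rotvec(),4))
def st():
    from station import ctrl
    o=ctrl.get_obs(); print({k:np.round(o[k],4) for k in('time_s','ee_pos','eef_rot','force','moment','grip_width','qpos')})
E
python3 -c "
from h import *
go([.528,-.023,.17],.14)"
```

```text
shift cm [-32.84 -47.99   3.54] turn [-5.000e-04  6.000e-04 -1.322e+00]
```

Call:
play_rows:
  steps:
    - [[-32.8, -48, 3.5, 0, 0, -1.322, 1], [-32.8, -48, 3.5, 0, 0, -1.322, 1], [-32.8, -48, 3.5, 0, 0, -1.322, 1], [-32.8, -48, 3.5, 0, 0, -1.322, 1], [-32.8, -48, 3.5, 0, 0, -1.322, 1], [-32.8, -48, 3.5, 0, 0, -1.322, 1], [-32.8, -48, 3.5, 0, 0, -1.322, 1], [-32.8, -48, 3.5, 0, 0, -1.322, 1], [-32.8, -48, 3.5, 0, 0, -1.322, 1], [-32.8, -48, 3.5, 0, 0, -1.322, 1], [-32.8, -48, 3.5, 0, 0, -1.322, 1], [-32.8, -48, 3.5, 0, 0, -1.322, 1], [-32.8, -48, 3.5, 0, 0, -1.322, 1], [-32.8, -48, 3.5, 0, 0, -1.322, 1], [-32.8, -48, 3.5, 0, 0, -1.322, 1], [-32.8, -48, 3.5, 0, 0, -1.322, 1], [-32.8, -48, 3.5, 0, 0, -1.322, 1], [-32.8, -48, 3.5, 0, 0, -1.322, 1]]

```text
time_s: 1.7
ee_pos: [0.5278, -0.0243, 0.1704]
eef_rot: [-3.141, 0.0, 0.139]
force: [0.6, -0.4, 0.6]
grip_width: 0.0936
```

```bash
python3 -c "
from h import *
st(); go([.528,-.023,.091],.14)
C=cams(); a=C['side']['frame'][135:285,205:345]; cv2.imwrite('pics/s1.png',cv2.resize(a,None,fx=4,fy=4,interpolation=cv2.INTER_CUBIC))
cv2.imwrite('pics/t1full.png',C['top']['frame'])"
```

```text
{'time_s': np.float64(1.7), 'ee_pos': array([ 0.5278, -0.0243,  0.1704]), 'eef_rot': array([-3.141e+00,  2.000e-04,  1.388e-01]), 'force': array([ 0.6351, -0.3934,  0.6128]), 'moment': array([-0.0211, -0.0488, -0.0092]), 'grip_width': np.float64(0.0936), 'qpos': array([-1.1560e-01,  2.8380e-01,  1.6259e+00,  5.0000e-04,  1.2322e+00,
       -2.5450e-01])}
shift cm [ 0.03 -0.12  7.94] turn [-0.0006  0.0002 -0.0012]
```

View pics/s1.png

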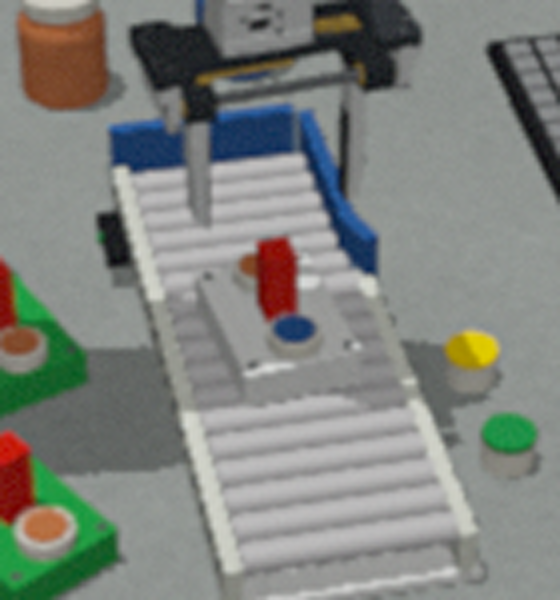

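The fingers straddle the post: tips at (203,220) and (350,195), post top at (275,243), midway between them. I descend and close.

Call:
play_rows:
  steps:
    - [[0, -0.1, 2, 0, 0, 0, 1], [0, -0.1, 4, 0, 0, 0, 1], [0, -0.1, 6, 0, 0, 0, 1], [0, -0.1, 7.4, 0, 0, 0, 1], [0, -0.1, 7.9, 0, 0, 0, 1], [0, -0.1, 7.9, 0, 0, 0, 1], [0, -0.1, 7.9, 0, 0, 0, 0], [0, -0.1, 7.9, 0, 0, 0, 0], [0, -0.1, 7.9, 0, 0, 0, 0], [0, -0.1, 7.9, 0, 0, 0, 0], [0, -0.1, 7.9, 0, 0, 0, 0], [0, -0.1, 7.9, 0, 0, 0, 0], [0, -0.1, 7.9, 0, 0, 0, 0], [0, -0.1, 7.9, 0, 0, 0, 0], [0, -0.1, 7.9, 0, 0, 0, 0], [0, -0.1, 7.9, 0, 0, 0, 0]]
  force: 25

```text
time_s: 3.13
ee_pos: [0.5278, -0.0233, 0.0916]
eef_rot: [-3.141, -0.0, 0.138]
force: [0.1, 0.3, -0.6]
grip_width: 0.031
```

```bash
python3 -c "
from h import *
st(); go([.528,-.023,.091],.034)
for n,b in(('side',(135,285,205,345)),):
  C=cams(); a=C[n]['frame'][b[0]:b[1],b[2]:b[3]]; cv2.imwrite('pics/s2.png',cv2.resize(a,None,fx=4,fy=4,interpolation=cv2.INTER_CUBIC))"
```

```text
{'time_s': np.float64(3.1333), 'ee_pos': array([ 0.5278, -0.0233,  0.0916]), 'eef_rot': array([-3.1411e+00, -1.0000e-04,  1.3840e-01]), 'force': array([ 0.1237,  0.3347, -0.5845]), 'moment': array([-0.0381, -0.1303, -0.026 ]), 'grip_width': np.float64(0.031), 'qpos': array([-1.1380e-01,  3.7650e-01,  1.7024e+00,  6.0000e-04,  1.0627e+00,
       -2.5250e-01])}
shift cm [ 0.02 -0.03  0.06] turn [-5.000e-04 -1.000e-04  1.044e-01]
```

Call:
play_rows:
  steps:
    - [[0, 0, 0, 0, 0, 0, 0], [0, 0, 0, 0, 0, 0, 0], [0, 0, 0, 0, 0, 0, 0], [0, 0, 0, 0, 0, 0, 0], [0, 0, 0, 0, 0, 0, 0], [0, 0, 0, 0, 0, 0, 0]]
  force: 25

```text
time_s: 3.73
ee_pos: [0.5279, -0.0233, 0.0916]
eef_rot: [-3.141, -0.0, 0.138]
force: [1.5, 1.0, 0.5]
grip_width: 0.0239
```

```bash
python3 -c "
from h import *
st(); go([.528,-.0233,.0916],.034); go([.545,.08,.0916],.034);  go([.540,.08,.0916],.034)"
```

```text
{'time_s': np.float64(3.7333), 'ee_pos': array([ 0.5279, -0.0233,  0.0916]), 'eef_rot': array([-3.1411e+00, -4.0000e-04,  1.3840e-01]), 'force': array([1.5414, 1.0233, 0.4864]), 'moment': array([-0.0441, -0.078 ,  0.0036]), 'grip_width': np.float64(0.0239), 'qpos': array([-1.1380e-01,  3.7650e-01,  1.7022e+00,  6.0000e-04,  1.0626e+00,
       -2.5250e-01])}
shift cm [ 0.01 -0.    0.  ] turn [-0.0005 -0.0004  0.1044]
shift cm [  3.12 -10.     0.01] turn [-0.0005 -0.0004  0.1044]
shift cm [ 2.620e+00 -1.007e+01  1.000e-02] turn [-0.0005 -0.0004  0.1044]
```

Call:
play_rows:
  steps:
    - [[0.2, -0.5, 0, 0, 0, 0.01, 0], [0.5, -1.2, 0, 0, 0, 0.02, 0], [0.8, -2, 0, 0, 0, 0.03, 0], [1.1, -3, 0, 0, 0, 0.04, 0], [1.4, -4, 0, 0, 0, 0.05, 0], [1.7, -5, 0, 0, 0, 0.06, 0], [2, -6, 0, 0, 0, 0.07, 0], [2.3, -7, 0, 0, 0, 0.08, 0], [2.6, -8, 0, 0, 0, 0.09, 0], [2.8, -9, 0, 0, 0, 0.1, 0], [2.85, -9.6, 0, 0, 0, 0.104, 0], [2.87, -10, 0, 0, 0, 0.104, 0], [2.87, -10, 0, 0, 0, 0.104, 0], [2.87, -10, 0, 0, 0, 0.104, 0]]

```text
time_s: 4.9
ee_pos: [0.5425, 0.0798, 0.0917]
eef_rot: [-3.141, -0.0, 0.035]
force: [1.3, 0.8, -1.0]
grip_width: 0.0242
```

```bash
python3 -c "
from h import *
st(); go([.5405,.14,.0916],.034)
C=cams()
a=C['side']['frame'][145:245,215:315]; cv2.imwrite('pics/s3.png',cv2.resize(a,None,fx=6,fy=6,interpolation=cv2.INTER_CUBIC))
cv2.imwrite('pics/t3.png',cv2.resize(C['top']['frame'][170:250,205:355],None,fx=5,fy=5,interpolation=cv2.INTER_CUBIC))"
```

```text
{'time_s': np.float64(4.9), 'ee_pos': array([0.5425, 0.0798, 0.0917]), 'eef_rot': array([-3.1409e+00, -4.0000e-04,  3.4800e-02]), 'force': array([ 1.282 ,  0.7551, -1.0424]), 'moment': array([ 0.0638, -0.2197,  0.0411]), 'grip_width': np.float64(0.0242), 'qpos': array([7.9000e-02, 4.1630e-01, 1.6450e+00, 8.0000e-04, 1.0799e+00,
       4.3900e-02])}
shift cm [ 0.01 -6.02  0.01] turn [-0.0007 -0.0004  0.0008]
```

View pics/s3.png

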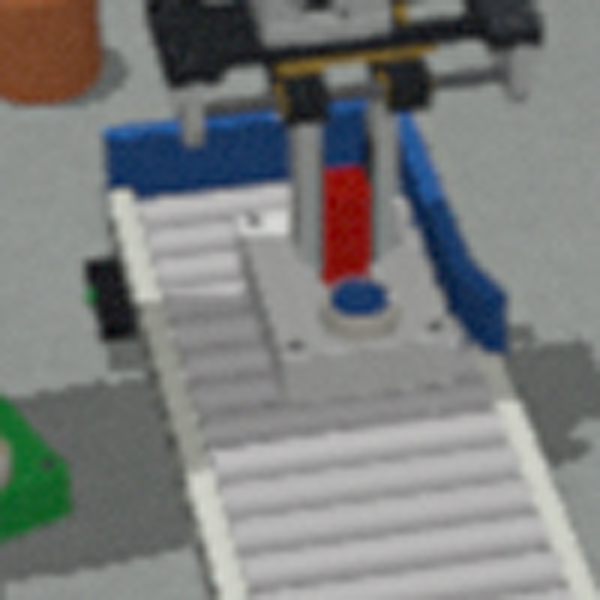

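The carrier is inside the lead-in and aligned with the rollers, with a small gap (about 6 mm) to the side fence. I continue toward the end fence.

Call:
play_rows:
  steps:
    - [[0, -0.6, 0, 0, 0, 0, 0], [0, -1.4, 0, 0, 0, 0, 0], [0, -2.2, 0, 0, 0, 0, 0], [0, -3, 0, 0, 0, 0, 0], [0, -3.8, 0, 0, 0, 0, 0], [0, -4.6, 0, 0, 0, 0, 0], [0, -5.2, 0, 0, 0, 0, 0], [0, -5.7, 0, 0, 0, 0, 0], [0, -6, 0, 0, 0, 0, 0], [0, -6, 0, 0, 0, 0, 0], [0, -6, 0, 0, 0, 0, 0], [0, -6, 0, 0, 0, 0, 0]]

```text
time_s: 6.0
ee_pos: [0.5404, 0.1393, 0.0917]
eef_rot: [-3.141, -0.0, 0.034]
force: [0.5, 0.6, -1.9]
grip_width: 0.024
```

```bash
python3 -c "
from h import *
st()"
```

```text
{'time_s': np.float64(6.0), 'ee_pos': array([0.5404, 0.1393, 0.0917]), 'eef_rot': array([-3.1409e+00, -1.0000e-04,  3.4000e-02]), 'force': array([ 0.4822,  0.593 , -1.8869]), 'moment': array([ 0.083 , -0.0726,  0.0451]), 'grip_width': np.float64(0.024), 'qpos': array([1.8620e-01, 4.3590e-01, 1.6163e+00, 8.0000e-04, 1.0892e+00,
       1.5190e-01])}
```

Call:
play_rows:
  steps:
    - [[0, -0.1, 0, 0, 0, 0, 0], [0, -0.2, 0, 0, 0, 0, 0], [0, -0.3, 0, 0, 0, 0, 0], [0, -0.4, 0, 0, 0, 0, 0], [0, -0.5, 0, 0, 0, 0, 0], [0, -0.6, 0, 0, 0, 0, 0], [0, -0.7, 0, 0, 0, 0, 0], [0, -0.8, 0, 0, 0, 0, 0], [0, -0.9, 0, 0, 0, 0, 0], [0, -1, 0, 0, 0, 0, 0], [0, -1.1, 0, 0, 0, 0, 0], [0, -1.2, 0, 0, 0, 0, 0], [0, -1.2, 0, 0, 0, 0, 0]]

```text
time_s: 7.08
ee_pos: [0.54, 0.1515, 0.0917]
eef_rot: [-3.141, -0.0, 0.034]
force: [1.0, 0.0, -0.9]
grip_width: 0.0238
```

Call:
play_rows:
  steps:
    - [[0, -0.05, 0, 0, 0, 0, 0], [0, -0.1, 0, 0, 0, 0, 0], [0, -0.15, 0, 0, 0, 0, 0], [0, -0.2, 0, 0, 0, 0, 0], [0, -0.25, 0, 0, 0, 0, 0], [0, -0.3, 0, 0, 0, 0, 0], [0, -0.3, 0, 0, 0, 0, 0]]

```text
time_s: 7.67
ee_pos: [0.5399, 0.1546, 0.0917]
eef_rot: [-3.141, -0.0, 0.034]
force: [-1.1, -0.9, -1.0]
grip_width: 0.0242
```

Call:
play_rows:
  steps:
    - [[0, -0.05, 0, 0, 0, 0, 0], [0, -0.1, 0, 0, 0, 0, 0], [0, -0.15, 0, 0, 0, 0, 0], [0, -0.2, 0, 0, 0, 0, 0], [0, -0.2, 0, 0, 0, 0, 0]]

```text
time_s: 8.08
ee_pos: [0.5399, 0.1567, 0.0917]
eef_rot: [-3.141, -0.0, 0.034]
force: [0.9, -0.5, -1.0]
grip_width: 0.0237
```

Call:
play_rows:
  steps:
    - [[0, -0.03, 0, 0, 0, 0, 0], [0, -0.07, 0, 0, 0, 0, 0], [0, -0.1, 0, 0, 0, 0, 0], [0, -0.1, 0, 0, 0, 0, 0]]

```text
time_s: 8.42
ee_pos: [0.5398, 0.1578, 0.0917]
eef_rot: [-3.141, -0.0, 0.034]
force: [-0.2, 0.3, -1.2]
grip_width: 0.024
```

Call:
play_rows:
  steps:
    - [[0, -0.03, 0, 0, 0, 0, 0], [0, -0.07, 0, 0, 0, 0, 0], [0, -0.1, 0, 0, 0, 0, 0], [0, -0.1, 0, 0, 0, 0, 0]]

```text
time_s: 8.75
ee_pos: [0.5398, 0.1589, 0.0917]
eef_rot: [-3.14, -0.0, 0.034]
force: [0.0, -0.1, -0.8]
grip_width: 0.0235
```

Call:
play_rows:
  steps:
    - [[0, -0.03, 0, 0, 0, 0, 0], [0, -0.07, 0, 0, 0, 0, 0], [0, -0.1, 0, 0, 0, 0, 0], [0, -0.1, 0, 0, 0, 0, 0]]

```text
time_s: 9.08
ee_pos: [0.5398, 0.1599, 0.0917]
eef_rot: [-3.141, -0.0, 0.034]
force: [1.1, 0.1, -1.6]
grip_width: 0.0238
```

Call:
play_rows:
  steps:
    - [[0, -0.03, 0, 0, 0, 0, 0], [0, -0.07, 0, 0, 0, 0, 0], [0, -0.1, 0, 0, 0, 0, 0], [0, -0.1, 0, 0, 0, 0, 0]]

```text
time_s: 9.42
ee_pos: [0.5397, 0.161, 0.0917]
eef_rot: [-3.14, -0.0, 0.034]
force: [0.8, 0.2, -1.5]
grip_width: 0.0237
```

Call:
play_rows:
  steps:
    - [[0, -0.03, 0, 0, 0, 0, 0], [0, -0.07, 0, 0, 0, 0, 0], [0, -0.1, 0, 0, 0, 0, 0], [0, -0.1, 0, 0, 0, 0, 0]]

```text
time_s: 9.75
ee_pos: [0.5397, 0.1614, 0.0917]
eef_rot: [-3.141, -0.0, 0.034]
force: [0.1, -5.2, 0.5]
grip_width: 0.024
```

Call:
play_rows:
  steps:
    - [[0, -0.03, 0, 0, 0, 0, 0], [0, -0.07, 0, 0, 0, 0, 0], [0, -0.1, 0, 0, 0, 0, 0], [0, -0.1, 0, 0, 0, 0, 0]]

```text
time_s: 10.08
ee_pos: [0.5397, 0.1614, 0.0917]
eef_rot: [3.14, 0.0, 0.034]
force: [-0.0, -8.8, 0.6]
grip_width: 0.0237
```

```bash
python3 -c "
from h import *
st()
C=cams()
a=C['side']['frame'][145:225,220:320]; cv2.imwrite('pics/s4.png',cv2.resize(a,None,fx=7,fy=7,interpolation=cv2.INTER_CUBIC))
cv2.imwrite('pics/t4.png',cv2.resize(C['top']['frame'][170:250,205:355],None,fx=5,fy=5,interpolation=cv2.INTER_CUBIC))"
```

```text
{'time_s': np.float64(10.0833), 'ee_pos': array([0.5397, 0.1614, 0.0917]), 'eef_rot': array([3.1401e+00, 2.0000e-04, 3.3800e-02]), 'force': array([-0.0323, -8.8492,  0.5888]), 'moment': array([-1.7365, -0.062 , -0.1438]), 'grip_width': np.float64(0.0237), 'qpos': array([ 0.2263,  0.4467,  1.6   , -0.0016,  1.0953,  0.1932])}
```

View pics/s4.png

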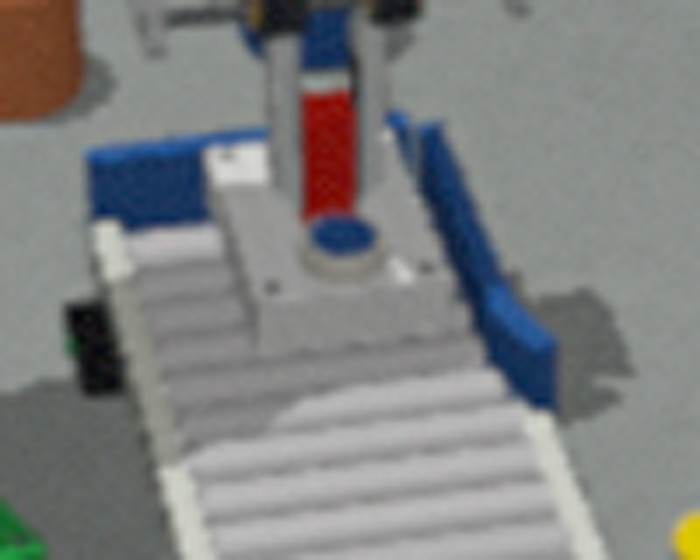

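The carrier front is against the end fence: contact at TCP y=0.1614, about 9 N per mm of command. There is still a gap to the side fence. Next I slide +x while keeping the y push.

Call:
play_rows:
  steps:
    - [[0.05, -0.1, 0, 0, 0, 0, 0], [0.1, -0.1, 0, 0, 0, 0, 0], [0.15, -0.1, 0, 0, 0, 0, 0], [0.2, -0.1, 0, 0, 0, 0, 0], [0.25, -0.1, 0, 0, 0, 0, 0], [0.3, -0.1, 0, 0, 0, 0, 0], [0.35, -0.1, 0, 0, 0, 0, 0], [0.4, -0.1, 0, 0, 0, 0, 0]]

```text
time_s: 10.85
ee_pos: [0.5432, 0.1616, 0.0918]
eef_rot: [3.139, 0.002, 0.034]
force: [-5.0, -10.2, 3.3]
grip_width: 0.024
```

```bash
python3 -c "
from h import *
st()"
```

```text
{'time_s': np.float64(10.85), 'ee_pos': array([0.5432, 0.1616, 0.0918]), 'eef_rot': array([3.1385e+00, 1.7000e-03, 3.3600e-02]), 'force': array([ -5.0273, -10.1567,   3.3108]), 'moment': array([-1.7791,  0.7514, -0.038 ]), 'grip_width': np.float64(0.024), 'qpos': array([ 0.2257,  0.4546,  1.5882, -0.003 ,  1.101 ,  0.1935])}
```

Call:
play_rows:
  steps:
    - [[0.08, -0.1, 0, 0, 0, 0, 0], [0.11, -0.1, 0, 0, 0, 0, 0], [0.14, -0.1, 0, 0, 0, 0, 0], [0.17, -0.1, 0, 0, 0, 0, 0], [0.2, -0.1, 0, 0, 0, 0, 0], [0.23, -0.1, 0, 0, 0, 0, 0]]

```text
time_s: 11.35
ee_pos: [0.5451, 0.1617, 0.0918]
eef_rot: [3.137, 0.003, 0.033]
force: [-4.1, -9.8, 4.2]
grip_width: 0.0239
```

Call:
play_rows:
  steps:
    - [[0.06, -0.1, 0, 0, 0, 0, 0], [0.09, -0.1, 0, 0, 0, 0, 0], [0.12, -0.1, 0, 0, 0, 0, 0], [0.14, -0.1, 0, 0, 0, 0, 0], [0.14, -0.1, 0, 0, 0, 0, 0]]

```text
time_s: 11.77
ee_pos: [0.5461, 0.1617, 0.0919]
eef_rot: [3.135, 0.004, 0.033]
force: [-4.3, -10.7, 3.0]
grip_width: 0.0237
```

```bash
python3 -c "
from h import *
st(); go([.5461,.1617,.0917],.034)"
```

```text
{'time_s': np.float64(11.7667), 'ee_pos': array([0.5461, 0.1617, 0.0919]), 'eef_rot': array([3.1352, 0.0045, 0.0331]), 'force': array([ -4.336 , -10.7382,   2.9974]), 'moment': array([-1.7607,  0.5346, -0.0082]), 'grip_width': np.float64(0.0237), 'qpos': array([ 0.2262,  0.462 ,  1.5769, -0.006 ,  1.1083,  0.1957])}
shift cm [-0.    0.    0.02] turn [ 0.0064  0.0045 -0.0009]
```

Call:
play_rows:
  steps:
    - [[0.06, -0.1, 0, 0.003, 0.002, 0, 0], [0.09, -0.1, 0, 0.006, 0.004, 0, 0], [0.12, -0.1, 0, 0.008, 0.006, 0, 0], [0.14, -0.1, 0, 0.008, 0.006, 0, 0], [0.14, -0.1, 0, 0.008, 0.006, 0, 0]]

```text
time_s: 12.18
ee_pos: [0.5469, 0.1617, 0.0917]
eef_rot: [3.141, 0.0, 0.033]
force: [-3.9, -11.1, 2.7]
grip_width: 0.0241
```

```bash
python3 -c "
from h import *
st()"
```

```text
{'time_s': np.float64(12.1833), 'ee_pos': array([0.5469, 0.1617, 0.0917]), 'eef_rot': array([3.1413e+00, 4.0000e-04, 3.3000e-02]), 'force': array([ -3.9371, -11.1069,   2.7461]), 'moment': array([-1.9275,  0.7517,  0.0271]), 'grip_width': np.float64(0.0241), 'qpos': array([ 2.2330e-01,  4.6080e-01,  1.5792e+00, -2.0000e-04,  1.1020e+00,
        1.9040e-01])}
```

Upright again. I continue +x gently, with a small turn to hold it upright.

Call:
play_rows:
  steps:
    - [[0.06, -0.1, 0, 0.001, 0.001, 0, 0], [0.09, -0.1, 0, 0.0015, 0.0015, 0, 0], [0.12, -0.1, 0, 0.0015, 0.0015, 0, 0], [0.14, -0.1, 0, 0.0015, 0.0015, 0, 0], [0.14, -0.1, 0, 0.0015, 0.0015, 0, 0]]

```text
time_s: 12.6
ee_pos: [0.5478, 0.1617, 0.0916]
eef_rot: [3.141, 0.001, 0.033]
force: [-3.9, -9.8, 3.4]
grip_width: 0.0235
```

Call:
play_rows:
  steps:
    - [[0.06, -0.1, 0, 0.001, 0.001, 0, 0], [0.09, -0.1, 0, 0.0015, 0.0015, 0, 0], [0.12, -0.1, 0, 0.0015, 0.0015, 0, 0], [0.14, -0.1, 0, 0.0015, 0.0015, 0, 0], [0.14, -0.1, 0, 0.0015, 0.0015, 0, 0]]

```text
time_s: 13.02
ee_pos: [0.5488, 0.1617, 0.0917]
eef_rot: [3.141, 0.001, 0.033]
force: [-3.5, -9.3, 2.8]
grip_width: 0.0237
```

Call:
play_rows:
  steps:
    - [[0.06, -0.1, 0, 0.001, 0.001, 0, 0], [0.09, -0.1, 0, 0.0015, 0.0015, 0, 0], [0.12, -0.1, 0, 0.0015, 0.0015, 0, 0], [0.14, -0.1, 0, 0.0015, 0.0015, 0, 0], [0.14, -0.1, 0, 0.0015, 0.0015, 0, 0]]

```text
time_s: 13.43
ee_pos: [0.5497, 0.1618, 0.0917]
eef_rot: [3.141, 0.001, 0.032]
force: [-3.7, -8.8, 3.0]
grip_width: 0.0239
```

Call:
play_rows:
  steps:
    - [[0.06, -0.1, 0, 0.001, 0.001, 0, 0], [0.09, -0.1, 0, 0.0015, 0.0015, 0, 0], [0.12, -0.1, 0, 0.0015, 0.0015, 0, 0], [0.14, -0.1, 0, 0.0015, 0.0015, 0, 0], [0.14, -0.1, 0, 0.0015, 0.0015, 0, 0]]

```text
time_s: 13.85
ee_pos: [0.5506, 0.1618, 0.0917]
eef_rot: [3.14, 0.001, 0.032]
force: [-4.3, -10.6, 3.7]
grip_width: 0.0239
```

Call:
play_rows:
  steps:
    - [[0.06, -0.1, 0, 0.001, 0.001, 0, 0], [0.09, -0.1, 0, 0.0015, 0.0015, 0, 0], [0.12, -0.1, 0, 0.0015, 0.0015, 0, 0], [0.14, -0.1, 0, 0.0015, 0.0015, 0, 0], [0.14, -0.1, 0, 0.0015, 0.0015, 0, 0]]

```text
time_s: 14.27
ee_pos: [0.5516, 0.1618, 0.0917]
eef_rot: [3.14, 0.001, 0.032]
force: [-3.6, -9.5, 3.8]
grip_width: 0.0238
```

```bash
python3 -c "
from h import *
st()"
```

```text
{'time_s': np.float64(14.2667), 'ee_pos': array([0.5516, 0.1618, 0.0917]), 'eef_rot': array([3.1402e+00, 9.0000e-04, 3.2200e-02]), 'force': array([-3.5674, -9.4745,  3.8052]), 'moment': array([-1.8121,  0.7825,  0.0603]), 'grip_width': np.float64(0.0238), 'qpos': array([ 2.2230e-01,  4.7020e-01,  1.5651e+00, -1.4000e-03,  1.1074e+00,
        1.9070e-01])}
```

```bash
python3 -c "
from h import *
C=cams()
a=C['side']['frame'][155:225,230:320]; a=cv2.resize(a,None,fx=7,fy=7,interpolation=cv2.INTER_CUBIC)
b=cv2.resize(C['top']['frame'][178:238,210:300],None,fx=7,fy=7,interpolation=cv2.INTER_CUBIC)
cv2.imwrite('pics/s5.png',a);cv2.imwrite('pics/t5.png',b)"
```

```text
(no output)
```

View pics/s5.png

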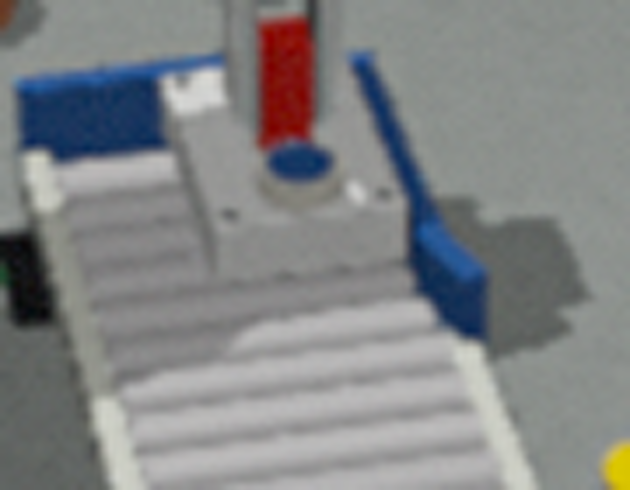

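Very close to the side fence: the block's near right corner at (408,195) is right at the fence. I continue in finer steps.

Call:
play_rows:
  steps:
    - [[0.05, -0.1, 0, 0.001, 0.001, 0, 0], [0.07, -0.1, 0, 0.002, 0.0015, 0, 0], [0.09, -0.1, 0, 0.002, 0.0015, 0, 0], [0.1, -0.1, 0, 0.002, 0.0015, 0, 0]]

```text
time_s: 14.7
ee_pos: [0.5518, 0.1619, 0.0917]
eef_rot: [3.14, 0.002, 0.032]
force: [-7.5, -10.4, 5.3]
grip_width: 0.0239
```

Call:
play_rows:
  steps:
    - [[0.05, -0.1, 0, 0.001, 0.001, 0, 0], [0.07, -0.1, 0, 0.002, 0.0015, 0, 0], [0.09, -0.1, 0, 0.002, 0.0015, 0, 0], [0.1, -0.1, 0, 0.002, 0.0015, 0, 0]]

```text
time_s: 15.03
ee_pos: [0.5518, 0.1618, 0.0917]
eef_rot: [3.14, 0.003, 0.032]
force: [-9.7, -10.0, 6.1]
grip_width: 0.0235
```

Call:
play_rows:
  steps:
    - [[0.05, -0.1, 0, 0.001, 0.001, 0, 0], [0.07, -0.1, 0, 0.002, 0.0015, 0, 0], [0.09, -0.1, 0, 0.002, 0.0015, 0, 0], [0.1, -0.1, 0, 0.002, 0.0015, 0, 0]]

```text
time_s: 15.37
ee_pos: [0.5518, 0.1618, 0.0917]
eef_rot: [3.141, 0.004, 0.032]
force: [-9.9, -9.5, 7.6]
grip_width: 0.0238
```

```bash
python3 -c "
from h import *
st(); go([.5518,.1618,.0917],.033)"
```

```text
{'time_s': np.float64(15.3667), 'ee_pos': array([0.5518, 0.1618, 0.0917]), 'eef_rot': array([3.1406, 0.0043, 0.0321]), 'force': array([-9.9241, -9.5095,  7.6041]), 'moment': array([-2.0321,  1.4991,  0.0673]), 'grip_width': np.float64(0.0238), 'qpos': array([ 2.2170e-01,  4.7250e-01,  1.5616e+00, -2.0000e-04,  1.1119e+00,
        1.8970e-01])}
shift cm [-0.  0.  0.] turn [ 0.001   0.0043 -0.0009]
```

Contact with the side fence is at x=0.5518, and the yaw moment is near 0, so it sits square. The tool has tilted 4 mrad, so I press both ways, straighten it and ease the downward load.

Call:
play_rows:
  steps:
    - [[0.09, -0.1, 0, 0.001, 0.002, 0, 0], [0.1, -0.1, -0.01, 0.002, 0.004, 0, 0], [0.11, -0.11, -0.02, 0.002, 0.006, 0, 0], [0.12, -0.11, -0.02, 0.002, 0.007, 0, 0], [0.12, -0.11, -0.02, 0.002, 0.007, 0, 0], [0.12, -0.11, -0.02, 0.002, 0.007, 0, 0]]

```text
time_s: 15.87
ee_pos: [0.5518, 0.1618, 0.0917]
eef_rot: [3.14, 0.001, 0.032]
force: [-8.2, -11.1, 5.3]
grip_width: 0.024
```

```bash
python3 -c "
from h import *
st(); go([.5518,.1618,.0917],.033)"
```

```text
{'time_s': np.float64(15.8667), 'ee_pos': array([0.5518, 0.1618, 0.0917]), 'eef_rot': array([3.1404e+00, 9.0000e-04, 3.2000e-02]), 'force': array([ -8.2442, -11.0881,   5.3037]), 'moment': array([-1.9751,  1.7154,  0.1065]), 'grip_width': np.float64(0.024), 'qpos': array([ 2.2210e-01,  4.7070e-01,  1.5644e+00, -1.1000e-03,  1.1076e+00,
        1.9050e-01])}
shift cm [ 0.  0. -0.] turn [ 0.0012  0.0009 -0.001 ]
```

Call:
play_rows:
  steps:
    - [[0.12, -0.11, 0, 0.001, 0.002, -0.001, 0], [0.14, -0.11, -0.01, 0.002, 0.004, -0.002, 0], [0.16, -0.11, -0.02, 0.003, 0.005, -0.003, 0], [0.18, -0.11, -0.02, 0.003, 0.005, -0.003, 0], [0.18, -0.11, -0.02, 0.003, 0.005, -0.003, 0], [0.18, -0.11, -0.02, 0.003, 0.005, -0.003, 0]]

```text
time_s: 16.37
ee_pos: [0.5518, 0.1618, 0.0916]
eef_rot: [3.141, 0.001, 0.035]
force: [-14.1, -10.8, 8.0]
grip_width: 0.0237
```

```bash
python3 -c "
from h import *
st(); go([.5518,.1618,.0917],.033)"
```

```text
{'time_s': np.float64(16.3667), 'ee_pos': array([0.5518, 0.1618, 0.0916]), 'eef_rot': array([3.1413e+00, 9.0000e-04, 3.4700e-02]), 'force': array([-14.0909, -10.7755,   8.0322]), 'moment': array([-2.1227,  2.6154, -0.1215]), 'grip_width': np.float64(0.0237), 'qpos': array([ 2.2170e-01,  4.7070e-01,  1.5645e+00, -2.0000e-04,  1.1073e+00,
        1.8700e-01])}
shift cm [-0.    0.   -0.01] turn [0.0003 0.0009 0.0017]
```

Call:
play_rows:
  steps:
    - [[0.14, -0.11, -0.02, 0.001, 0.003, 0.0006, 0], [0.16, -0.11, -0.04, 0.002, 0.005, 0.0012, 0], [0.17, -0.11, -0.06, 0.002, 0.005, 0.0012, 0], [0.17, -0.11, -0.07, 0.002, 0.005, 0.0012, 0], [0.17, -0.11, -0.07, 0.002, 0.005, 0.0012, 0], [0.17, -0.11, -0.07, 0.002, 0.005, 0.0012, 0], [0.17, -0.11, -0.07, 0.002, 0.005, 0.0012, 0]]

```text
time_s: 16.95
ee_pos: [0.5518, 0.1618, 0.0917]
eef_rot: [3.141, 0.001, 0.033]
force: [-9.8, -10.3, 3.0]
grip_width: 0.0237
```

```bash
python3 -c "
from h import *
st(); go([.5518,.1618,.0917],.0335)"
```

```text
{'time_s': np.float64(16.95), 'ee_pos': array([0.5518, 0.1618, 0.0917]), 'eef_rot': array([3.141e+00, 9.000e-04, 3.340e-02]), 'force': array([ -9.7504, -10.2542,   2.9625]), 'moment': array([-2.0182e+00,  2.0797e+00,  3.0000e-04]), 'grip_width': np.float64(0.0237), 'qpos': array([ 2.2180e-01,  4.7070e-01,  1.5645e+00, -5.0000e-04,  1.1074e+00,
        1.8860e-01])}
shift cm [-0.  0. -0.] turn [ 0.0006  0.0009 -0.0001]
```

Nearly there: the yaw moment is 0, Fz is +3 N and both forces are about 10 N. I raise x slightly to allow for roller friction, then hold.

Call:
play_rows:
  steps:
    - [[0.17, -0.11, -0.05, 0.001, 0.003, 0, 0], [0.19, -0.11, -0.06, 0.002, 0.005, 0, 0], [0.2, -0.11, -0.08, 0.002, 0.005, 0, 0], [0.21, -0.11, -0.08, 0.002, 0.005, 0, 0], [0.21, -0.11, -0.08, 0.002, 0.005, 0, 0], [0.21, -0.11, -0.08, 0.002, 0.005, 0, 0], [0.21, -0.11, -0.08, 0.002, 0.005, 0, 0], [0.21, -0.11, -0.08, 0.002, 0.005, 0, 0]]

```text
time_s: 17.62
ee_pos: [0.5518, 0.1619, 0.0917]
eef_rot: [3.141, 0.002, 0.033]
force: [-12.9, -10.4, 4.6]
grip_width: 0.0237
```

```bash
python3 -c "
from h import *
st()
for i in range(4):
  C=cams(); 
  from station import ctrl
  o=ctrl.get_obs(); print(np.round(o['force'],1),np.round(o['moment'],2))
a=C['side']['frame'][155:225,230:320]; a=cv2.resize(a,None,fx=4,fy=6,interpolation=cv2.INTER_CUBIC)
b=cv2.resize(C['top']['frame'][178:248,210:300],None,fx=4,fy=6,interpolation=cv2.INTER_CUBIC)
cv2.imwrite('pics/st6.png',np.hstack([a,b]))"
```

```text
{'time_s': np.float64(17.6167), 'ee_pos': array([0.5518, 0.1619, 0.0917]), 'eef_rot': array([3.1407e+00, 1.8000e-03, 3.3400e-02]), 'force': array([-12.87  , -10.4184,   4.5855]), 'moment': array([-2.0862,  2.4718, -0.0417]), 'grip_width': np.float64(0.0237), 'qpos': array([ 2.2190e-01,  4.7120e-01,  1.5636e+00, -6.0000e-04,  1.1087e+00,
        1.8880e-01])}
[-12.5 -10.6   3.1] [-2.07  2.48 -0.01]
[-13.7 -10.7   4.4] [-2.09  2.45 -0.05]
[-13.7 -11.1   3.7] [-2.06  2.45 -0.02]
[-13.8 -10.7   3.9] [-2.09  2.53 -0.05]
```

View pics/st6.png

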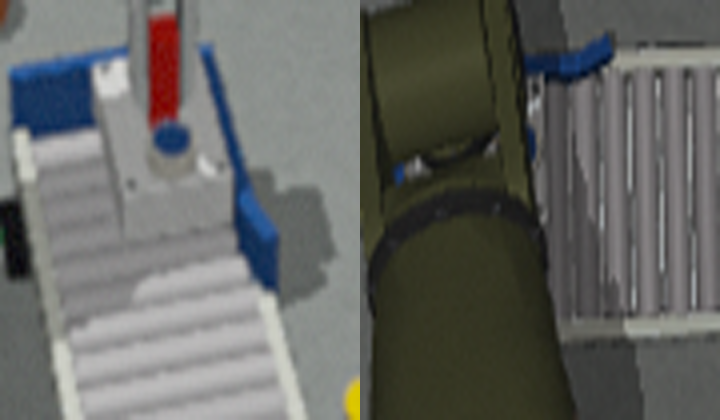

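The picture shows the carrier in the corner against both blue fences, still gripped. The hold is steady, so I hand in.

```bash
python3 -c "
from station import ctrl
print(ctrl.hand_in())"
```

```text
the job is handed in; nothing more can be done
None
```

The red-post carrier is in the bay corner, pressed against both blue fences and still gripped. I handed the job in at about 18 s of the 45 s allowed.

I gripped the post from above, rolled the carrier along +y, and squared it to the station's yaw of about 0.033 rad. I then closed slowly on the end fence at TCP y = 0.1614 m and slid along +x to the side fence at TCP x = 0.5518 m.

Last checks:
- **Push:** the wrist pushed a steady 12.5–13.8 N in x. About 4 N of that is probably lost to roller friction, so I estimate 9–10 N on the side fence. In y it was about 10.7 N. The carrier was also pressed down by about 4 N.
- **Squareness:** the yaw moment was about −0.03 N m and the tilt about 2 mrad, consistent with the carrier sitting flush. The side view agrees, but the arm hid most of the bay from the top camera.
- **Disagreements:** the fence contacts came about 4 mm further out in x and 3–4 mm in y than the camera estimate, so I relied on the measured contact.
- **Surroundings:** in the side views the objects near the station looked undisturbed. I did not run a separate check of all the bystanders at the end.

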